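Tighten the locknut of a jig's jack screw with the screw held by a spanner

ROBOT

A 6-joint arm with a two-finger parallel gripper is mounted at the origin on a cart in front of the work surface, level with it; the furniture and walls round the work are solid. World frame = base frame: x ahead of the robot, y to its left, z up, the work surface at z = 0. Lengths are in mm, angles in degrees, forces in N, time in s.
With the tool pointing down it reaches from about 350 to 850 mm from the base axis. Payload 8.1 kg.
Tool frame: the origin (TCP) lies between the finger pads; the fingertips stand 11 mm ahead of it and the grasp point (between the pads) lies 8 mm behind it; z points along the fingers, y is the line along which they close (so a half turn about z gives the same grasp; the last joint's range is limited). The gripper opens to 85 mm and grips with 20 to 120 N. Pads are 22 mm wide; open, the fingers measure 114 mm over their backs; the gripper's body (76 mm by 85 mm) begins 54 mm behind the grasp point. The pads swing forward as they close: fully open they stand 13 mm farther back than shut.
Start: joints at [-77.773, 7.471, 85.268, -0, 87.261, -4.893], TCP at [176.644, -573.413, 242.292] pointing down, gripper open.
Joint ranges: [-169.43, 169.43], [-51.17, 129.36], [1.28, 143.12], [-76.62, 256.62], [0, 156.53], [-152.29, 152.29]. Speed limits (degrees/s): [136.94, 136.94, 159.86, 180, 180, 180].

INTERFACE

Orientations are given as [roll, pitch, yaw] about the fixed x, y, z axes, in that order (R = Rz(yaw) Ry(pitch) Rx(roll)).
In Python, from bench import r, snapshot, get_calibration gives the robot as it stands.
- The arm moves only by the tool step_arm, never from a script. Its argument "rows" is a list of rows, each a list of 2 entries, a list of its own where there are three numbers: the shift along the tool's x, y, z in mm, then the turn about the tool's z in degrees. In form: [[[tx, ty, tz], yaw], ...]. A call has 1 to 12 rows; each row is the pose to reach, as a shift and turn from the pose commanded when the call began, along the tool's axes at that moment; what a row does not reach only later rows make up. A row lasts 1/10 s, in which the tool goes at most 50 mm and 8.59 degrees, less where a joint would pass 70% of its speed; a pose out of reach is approached as far as the arm can. A call with a gripper value outside its range is refused whole. "fingers" is the opening, from 0 (shut) to 1 (fully open), set as the call begins (left out, the last holds). The fingers move at their own pace and stop on an object; "squeeze" is the grip in N (left out, the last holds). Time passes only in rows, so rows that repeat a pose let the fingers close. It gives the time, the measured TCP pose, the force, the opening and the grip force at its end, in the units of the state.
- r.sense(): the state, without advancing time (a new reading comes with each control period).
- snapshot(name): name is "scene" or "top" or "wrist"; returns the picture (384x512x3 uint8, blue, green, red); there is no depth.
- get_calibration(name): a dict with "fovy" (degrees; the focal length in pixels is half the picture's height over the tangent of half this angle, whatever the lens; pixels are square), "cx", "cy" (the principal point, pixels), "dist" ([k1, k2, p1, p2, k3] as OpenCV has them; the pictures are not rectified), "eye" and "orientation" of the camera in the world. Camera axes: x right, y up, looking along -z (the intrinsics and any distortion apply to the point x, -y, -z); pixel columns grow to the right and rows downward; lengths in mm; the calibration is good to about 2 mm. A picture is of the moment at which its call begins: read the wrist's pose just before it. get_calibration takes no time and is no camera call; for the wrist camera it gives the pose at the moment of the call.
- r.hand_in(): hands the job in; it is judged then, once.
The state is a dict: "time": time; "joint_pos": joint angles; "qd": joint speeds; "joint_efforts": joint torques, N m; "tool_pos": TCP position; "tcp_rot": TCP orientation; "ft_force": force on the tool from outside, world axes, zero at the start; "wrist_torque": the same for the moment, N m; "finger_gap": finger opening in mm; "grip_force": force on a finger pad.
Only numpy, scipy, OpenCV 4.12 (cv2) and the standard library are available. Lean on these libraries where they do the work, as an engineer would, in place of code of your own. Each camera call takes 0.05 s, during which the arm holds its last target. There are 200 camera calls.

TASK

Lock the jack screw of the blue jig at its present setting. First lay the open-ended spanner flat over the square of the screw, its handle lying between the two upright pins of the bracket, and let go of it: it now keeps the screw from turning along. Then swing the red-handled lever of the locknut clockwise (seen from above) until the nut is tight at its stop; leave the spanner in place and the other things on the bench where they are.

Things in the scene. Friction and masses are not known exactly. Their poses are not given: they have to be found in the camera images.
- locknut (a joint): turn of the brass locknut relative to the screw it rides on, rad; grows clockwise seen from above. Starts loose (0 to 0.4), tight at its hard stop at 1.3. Stiff thread: 0.25 N m of friction (2 to 3 N at the lever's handle), so it drags the screw along unless the screw is held
- jack_screw (a joint): turn of the jack screw in the jig, rad, anticlockwise seen from above positive; 0 is its setting (yellow marks in line), it starts within 0.05 of that. Turns easily (0.05 N m of friction). Must stay near 0; the play of spanner and pins allows up to 0.25
- jig: blue fixed jig, origin on the screw axis at bench level, y from screw to bracket, z up. Base plate 15 mm thick, x -55 to 55, y -70 to 190 mm; round boss of 60 mm under the screw; bracket block 75 mm in x, 62 mm tall at y = 160 mm with two steel pins on top. Between boss and bracket nothing is higher than 23 mm
- screw_seat (a point): on the vertical screw axis, 62 mm above the bench, at the top of the screw's round collar (54 mm across), on which the spanner's jaw rests. Above it: the screw's 30 x 30 mm square, 22 mm tall, flats square to this point's x and y; a 26 mm square step, 3 mm; a brass dome. Top of all 92.5 mm above the bench. Turns with the screw
- reaction_slot (a point): middle of the bracket's ledge, 62 mm above the bench, level with screw_seat, 160 mm from it along the jig's +y; axes as the jig's. The ledge is 24 mm long in y. Two upright pins, 14 mm diameter, 28 mm tall, stand on it at x = -23 and +23 mm, leaving 32 mm between them for the spanner's handle
- lever_grip (a point): on the axis of the red upright handle (18 mm diameter, 34 to 92 mm above the bench) fixed at the end of the locknut's lever; 68 mm above the bench, 100 mm from the screw axis. Lever: level rod, 12 mm thick, 42 mm above the bench. With both joints 0 it points 0.436 rad anticlockwise from the jig's +x; tightening carries it clockwise. Push it or hold it
- spanner_grip (a point): on the handle of the loose steel open-ended spanner (220 mm long, 12 mm thick, 0.3 kg, lying flat on the bench), close to its centre of mass, half-way up. x points along the spanner to the jaw, z up. The handle is 18 mm wide and reaches from x = -115 to +49 mm
- spanner_jaw (a point): middle of the spanner's jaw opening, half-way up, 85 mm from spanner_grip along x. The opening is 34 mm wide between two straight prongs 12 mm wide and runs from 18 mm behind this point to 19 mm ahead, open at the front. The head is 58 mm wide. Fitted, this point is on the screw axis, 6 mm above screw_seat
- spanner_tail (a point): point on the middle line of the spanner's handle, half-way up, 160 mm from spanner_jaw; fitted, it is 6 mm above reaction_slot
- tray_end (a point): middle of the near end's rim of the long white sheet-metal tray that stands open on the bench between spanner and jig, fixed, an obstacle 140 mm tall (this point is on its rim). Its end is 265 mm wide, and it runs 745 mm from here in the world direction x 0.77, y -0.64; carry the spanner over it
- tape: yellow tape measure, loose, 36 x 76 x 64 mm, origin under its centre; bystander
- magnet: small red-and-grey welding magnet, loose, 42 x 54 x 17 mm, origin under its centre; bystander
- slug: short round steel offcut, loose, 31 mm diameter, 35 mm tall, origin under its centre; bystander

How it is judged:
By the outcome, as a careful person would: the job done as asked, in the order asked, and still so for the second after the job is handed in, with the robot touching nothing.
It also fails if it takes over 64 s, if anything falls off the work surface, if the arm or the gripper's body presses on something with over 40 N, if the wrist force passes 120 N, or if a joint passes its speed limit or range.

## Working session

There is one attempt and no reset: what is moved stays moved. The work goes in short steps, Python scripts to look and compute and a tool call to move; the robot and the scene stay as the last step left them, time stands still between calls to the robot, and variables do not carry over. Pictures are saved under pics/ and viewed, at most 10 in all, crops included, and the job is handed in when it is done.

Besides the shell and the picture viewer there is one more tool, called after "Request:" in YAML: its name, and indented under it one key for each argument. step_arm: Moves the arm, as the interface text tells. Its arguments: {"type":"object","properties":{"rows":{"type":"array"},"fingers":{"type":"number"},"squeeze":{"type":"number"}},"required":["rows"]}

```bash
mkdir -p pics; python3 - <<'E'
from bench import r, snapshot, get_calibration
import cv2,json
s=r.sense(); print(s['time'],s['tool_pos'],s['tcp_rot'],s['finger_gap'])
for n in ("scene","top","wrist"):
    print(n,get_calibration(n)); cv2.imwrite(f'pics/{n}0.png',snapshot(n))
E
```

```text
0.0 [ 176.52155494 -572.90051286  241.2648683 ] [-1.79896873e+02 -8.56431361e-03  1.71186711e+01] 85.3252080684657
scene {'fovy': 56.121881184772704, 'cx': 250.6347758145504, 'cy': 191.72158536780603, 'dist': array([-0.0704705,  0.       ,  0.       ,  0.       ,  0.       ]), 'eye': array([-291.30292482,  902.79186778,  786.45904828]), 'orientation': array([  60.4664895 ,   -0.33378772, -132.6349929 ])}
top {'fovy': 55.9754008638256, 'cx': 256.6407105752457, 'cy': 196.72962430664722, 'dist': array([-0.02339355,  0.        ,  0.        ,  0.        ,  0.        ]), 'eye': array([ 439.76437946,   87.69442577, 1171.543407  ]), 'orientation': array([  5.98235054,   1.41281522, -91.5570359 ])}
wrist {'fovy': 64.05572071264612, 'cx': 255.8039032965166, 'cy': 195.91192319638915, 'dist': array([0.01046211, 0.        , 0.        , 0.        , 0.        ]), 'eye': array([ 249.84028282, -550.31905033,  373.15919337]), 'orientation': array([-17.64007807,   0.09930547, -72.95255518])}
```

View pics/top0.png

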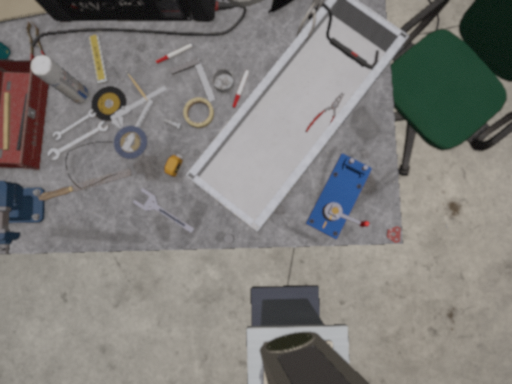

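View pics/scene0.png

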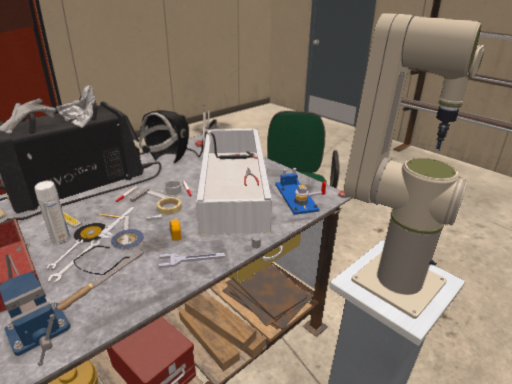

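The top view shows the spanner with its jaw near (148,200) and tail near (191,230). The jig's screw is at about (333,211), its bracket at (352,163), and the red handle at (365,224). The tray lies between spanner and jig. Next step is rough positions and an enlarged view.

```bash
cat > h.py <<'E'
import numpy as np, cv2
from scipy.spatial.transform import Rotation as R
from bench import r, snapshot, get_calibration
def cam(c):
    f=192/np.tan(np.radians(c['fovy']/2))
    K=np.array([[f,0,c['cx']],[0,f,c['cy']],[0,0,1]])
    Rw=R.from_euler('xyz',c['orientation'],degrees=True).as_matrix()@np.diag([1,-1,-1])
    return K,Rw,np.array(c['eye']),np.array(c['dist'])
def p2w(c,uv,z):
    K,Rw,e,d=cam(c)
    p=cv2.undistortPoints(np.array(uv,float).reshape(-1,1,2),K,d)[:,0]
    v=np.c_[p,np.ones(len(p))]@Rw.T
    z=np.broadcast_to(z,len(p))
    return e+v*((z-e[2])/v[:,2])[:,None]
def w2p(c,P):
    K,Rw,e,d=cam(c)
    return cv2.projectPoints((np.array(P,float).reshape(-1,3)-e)@Rw,np.zeros(3),np.zeros(3),K,d)[0][:,0]
def tool(P,yaw=None):
    """shift in tool axes from present pose to world point P"""
    s=r.sense(); M=R.from_euler('xyz',s['tcp_rot'],degrees=True).as_matrix()
    return M.T@(np.array(P)-s['tool_pos'])
E
python3 - <<'E'
from h import *
np.set_printoptions(precision=1,suppress=True)
c=get_calibration('top')
print(p2w(c,[(148,200),(191,230)],6)); print(p2w(c,[(333,211)],92),p2w(c,[(352,163),],62),p2w(c,[(365,224)],92))
im=cv2.imread('pics/top0.png'); 
a=cv2.resize(im[170:250,120:220],None,fx=4,fy=4,interpolation=cv2.INTER_CUBIC)
b=cv2.resize(im[145:245,300:410],None,fx=3.6,fy=3.6,interpolation=cv2.INTER_CUBIC)
o=np.zeros((360,796,3),np.uint8);o[:320,:400]=a;o[:,400:796]=b;cv2.imwrite('pics/z.png',o)
E
```

```text
[[562.5 468.9   6. ]
 [460.9 328.1   6. ]]
[[ 504.1 -115.2   92. ]] [[ 653.2 -187.    62. ]] [[ 462.7 -208.    92. ]]
```

View pics/z.png

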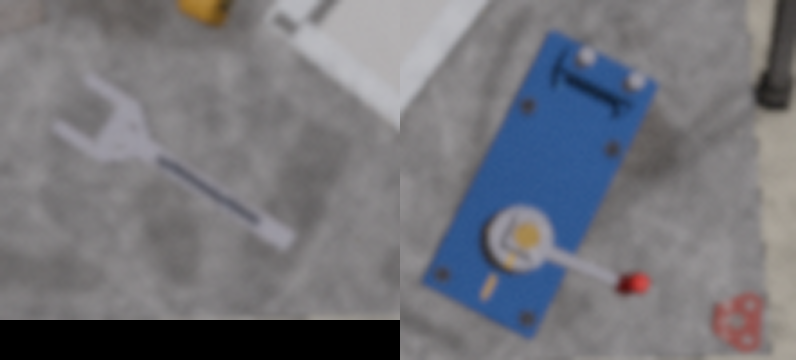

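Enlarged: the jaw opening is toward the upper-left. On the jig, the pins are at about (352,161) and (365,167) in the original, the dome at (335,210), and the handle at (364,223). I'll move over the jig and look with the wrist camera.

```bash
python3 - <<'E'
from h import *
np.set_printoptions(precision=1,suppress=True)
for P in [(330,-400,300),(480,-190,300),(450,150,300),(500,340,250)]: print(P,tool(P))
E
```

```text
(330, -400, 300) [ 197.6 -120.3  -58.3]
(480, -190, 300) [ 402.7 -276.8  -58.1]
(450, 150, 300) [ 474.2 -610.6  -57.6]
(500, 340, 250) [ 577.9 -777.4   -7.3]
```

Request:
step_arm:
  rows:
    - [[40,-24,-14],0]
    - [[80,-48,-28],0]
    - [[120,-72,-42],0]
    - [[160,-96,-58],0]
    - [[198,-120,-58],0]
    - [[238,-150,-58],0]
    - [[278,-181,-58],0]
    - [[318,-212,-58],0]
    - [[358,-243,-58],0]
    - [[403,-277,-58],0]
    - [[403,-277,-58],0]
    - [[403,-277,-58],0]

```text
time: 1.35
tool_pos: [480.8, -188.6, 299.9]
tcp_rot: [-180.0, 0.0, 17.3]
ft_force: [-0.5, -1.2, 0.3]
finger_gap: 85.3
grip_force: 0.0
```

```bash
python3 - <<'E'
from h import *
import pickle
s=r.sense(); print(s['time'],s['tool_pos'],s['tcp_rot'],np.abs(s['qd']).max())
c=get_calibration('wrist'); im=snapshot('wrist'); pickle.dump(c,open('c1.pkl','wb'))
cv2.imwrite('pics/w1.png',im); cv2.imwrite('pics/w1b.png',cv2.resize(im,(800,600),interpolation=cv2.INTER_CUBIC)); print(c)
E
```

```text
1.35 [ 480.79883593 -188.57578491  299.93163576] [-1.79974144e+02  3.09042425e-02  1.73230981e+01] 3.3411606733634565
{'fovy': 64.05572071264612, 'cx': 255.8039032965166, 'cy': 195.91192319638915, 'dist': array([0.01046211, 0.        , 0.        , 0.        , 0.        ]), 'eye': array([ 554.04306331, -165.53747827,  431.68931428]), 'orientation': array([-1.76814717e+01,  2.89547941e-02, -7.27521653e+01])}
```

View pics/w1b.png

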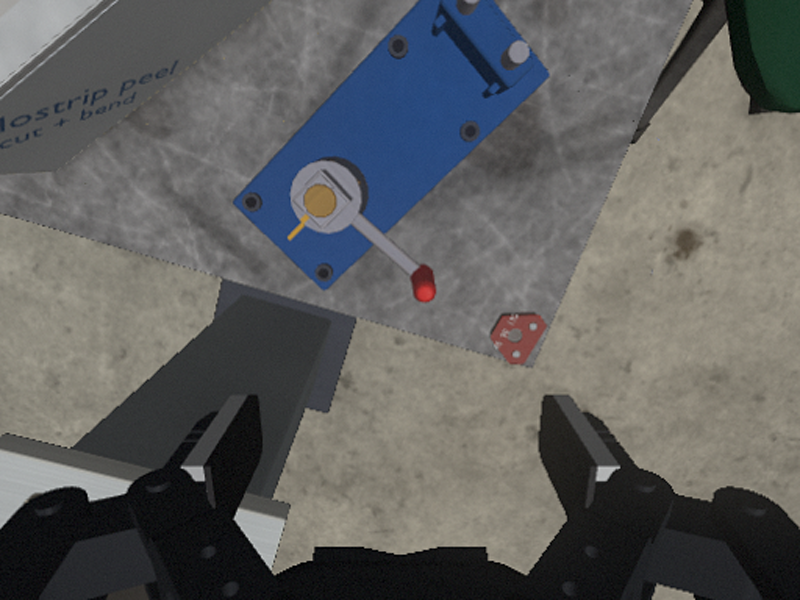

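The wrist view (x1.5625) shows the dome at (319,201), right pin top at (517,49), handle top at (425,291), and base corners at (234,201) and (326,290). I'll fit the jig pose to these points.

```bash
cat >> h.py <<'E'
def jigpt(q,P):
    a=np.radians(q[2]); P=np.array(P,float)
    return np.c_[P[:,0]*np.cos(a)-P[:,1]*np.sin(a)+q[0],P[:,0]*np.sin(a)+P[:,1]*np.cos(a)+q[1],P[:,2]]
E
python3 - <<'E'
from h import *
import pickle
from scipy.optimize import least_squares
np.set_printoptions(precision=1,suppress=True)
c=pickle.load(open('c1.pkl','rb')); k=1.5625
uv=np.array([(319.5,201),(517,49),(234,201),(326,290),(550,73)])/k
P=[(0,0,91),(23,160,90),(-55,-70,15),(55,-70,15),(55,190,15)]
w=np.array([1,1,1,1,0])[:,None]
f=lambda q:((w2p(c,jigpt(q,P))-uv)*w).ravel()
s=least_squares(f,[504,-115,-115]); print(s.x,(w2p(c,jigpt(s.x,P))-uv).tolist())
q=s.x; g=p2w(c,[np.array((425,291))/k],92)[0]; d=g[:2]-q[:2]
print(g,np.hypot(*d),np.degrees(np.arctan2(d[1],d[0])), 'lever from jig x', np.degrees(np.arctan2(d[1],d[0]))-q[2])
print('grip target',jigpt(q,[(0,85,68)]))
for P in [(480,50,300),(450,200,300),(470,340,280)]: print(P,tool(P))
E
```

```text
[ 507.9 -121.9 -118.8] [[0.5824127168969824, -0.6007982860072616], [1.2704969948032954, -0.6372473939620562], [-1.918601618810726, 0.9434718224365213], [-0.526868598420208, 1.185650378257634], [1.2923123972531698, -1.3495249265778568]]
[ 467.2 -211.8   92. ] 98.66466292646449 -114.32613311717442 lever from jig x 4.43272357424253
grip target [[ 582.4 -162.8   68. ]]
(480, 50, 300) [  70.9 -229.2   -0.1]
(450, 200, 300) [  86.6 -381.4   -0.1]
(470, 340, 280) [ 147.2 -509.2   19.8]
```

Request:
step_arm:
  rows:
    - [[15,-45,0],0]
    - [[30,-90,0],0]
    - [[45,-135,0],0]
    - [[60,-180,0],0]
    - [[71,-225,0],-7]
    - [[76,-270,0],-14]
    - [[81,-315,0],-21]
    - [[86,-360,0],-28]
    - [[100,-405,0],-35]
    - [[125,-445,10],-37]
    - [[150,-485,20],-37]
    - [[162,-525,20],-37]

```text
time: 2.6
tool_pos: [481.9, 358.7, 278.1]
tcp_rot: [-180.0, 0.1, 54.0]
ft_force: [1.0, -0.8, 0.2]
finger_gap: 85.2
grip_force: 0.0
```

Request:
step_arm:
  rows:
    - [[0,0,0],0]
    - [[0,0,0],0]
    - [[0,0,0],0]

```text
time: 2.9
tool_pos: [481.4, 357.4, 280.4]
tcp_rot: [180.0, 0.0, 54.0]
ft_force: [-0.7, -0.4, -0.8]
finger_gap: 85.3
grip_force: 0.0
```

```bash
python3 - <<'E'
from h import *
import pickle
s=r.sense(); print(s['time'],s['tool_pos'],s['tcp_rot'],np.abs(s['qd']).max())
c=get_calibration('wrist'); im=snapshot('wrist'); pickle.dump(c,open('c2.pkl','wb'))
cv2.imwrite('pics/w2.png',im); cv2.imwrite('pics/w2b.png',cv2.resize(im,(800,600),interpolation=cv2.INTER_CUBIC))
E
```

```text
2.9 [481.42562241 357.41657251 280.36445156] [1.79970082e+02 2.42832227e-02 5.39954899e+01] 0.7731785841383526
```

View pics/w2b.png

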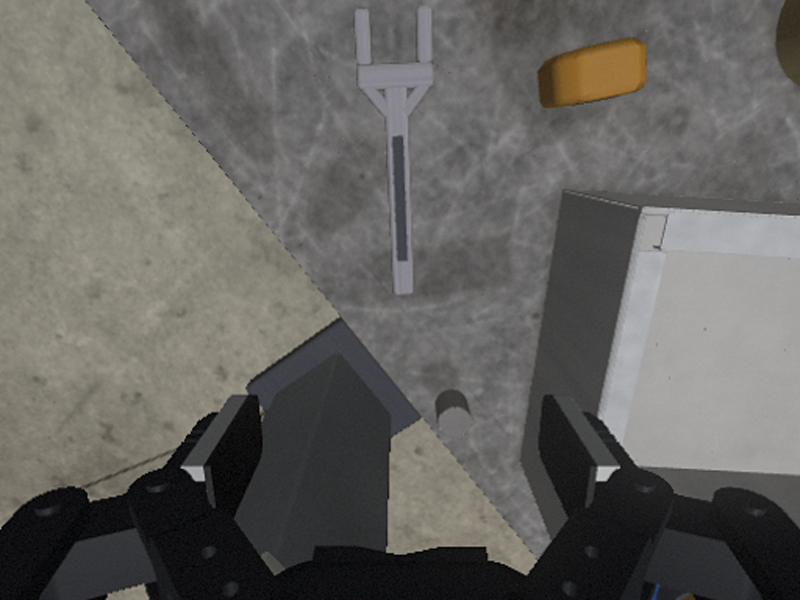

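The spanner's prong tips are at (362,9) and (425,8), and its tail end centre is at (403,293). The slug is near (453,410), tape at (595,75).

```bash
python3 - <<'E'
from h import *
import pickle
np.set_printoptions(precision=1,suppress=True)
c=pickle.load(open('c2.pkl','rb')); k=1.5625
w=p2w(c,np.array([(393.5,9),(394.5,66),(396.5,105),(403,293)])/k,12); print(w)
h,t=w[0],w[3]; d=h-t; L=np.hypot(*d[:2]); print(L,np.degrees(np.arctan2(d[1],d[0])))
g=t+d/L*115; print('grip',g, 'slug',p2w(c,[np.array((453,425))/k],35)); 
for z in (60,12): print(tool((g[0],g[1],z)))
E
```

```text
[[581.5 503.4  12. ]
 [559.9 472.8  12. ]
 [545.1 450.1  12. ]
 [460.6 325.   12. ]]
215.4908900508598 55.88844943879327
grip [525.1 420.2  12. ] slug [[428.3 204.5  35. ]]
[ 76.5  -1.7 220.6]
[ 76.5  -1.7 268.6]
```

Request:
step_arm:
  rows:
    - [[25,-1,40],-1]
    - [[50,-2,80],-2]
    - [[77,-2,120],-2]
    - [[77,-2,160],-2]
    - [[77,-2,200],-2]
    - [[77,-2,230],-2]
    - [[77,-2,250],-2]
    - [[77,-2,260],-2]
    - [[77,-2,266],-2]
    - [[77,-2,266],-2]
    - [[77,-2,266],-2]

```text
time: 4.05
tool_pos: [525.2, 423.3, 16.1]
tcp_rot: [179.9, -0.1, 56.1]
ft_force: [0.1, 0.1, -0.6]
finger_gap: 85.1
grip_force: 0.0
```

Request:
step_arm:
  rows:
    - [[0,0,0],0]
    - [[0,0,0],0]
    - [[0,0,0],0]
    - [[0,0,0],0]
    - [[0,0,0],0]
    - [[0,0,0],0]
    - [[0,0,0],0]
    - [[0,0,0],0]
    - [[0,0,0],0]
    - [[0,0,0],0]
  fingers: 0
  squeeze: 60

```text
time: 5.05
tool_pos: [524.4, 423.1, 14.9]
tcp_rot: [180.0, -0.0, 56.1]
ft_force: [0.3, -0.7, 5.6]
finger_gap: 16.0
grip_force: 60.5
```

Request:
step_arm:
  rows:
    - [[0,0,-5],0]
    - [[0,0,-15],0]
    - [[0,0,-30],0]
    - [[0,0,-60],0]
    - [[0,0,-100],0]
    - [[0,0,-140],0]
    - [[0,0,-180],0]
    - [[0,0,-220],0]
    - [[0,0,-250],0]
    - [[0,0,-260],0]
    - [[0,0,-260],0]
    - [[0,0,-260],0]

```text
time: 6.25
tool_pos: [523.4, 422.5, 272.3]
tcp_rot: [-179.9, 0.1, 56.1]
ft_force: [0.2, 0.3, -4.3]
finger_gap: 16.3
grip_force: 59.5
```

```bash
python3 - <<'E'
from h import *
np.set_printoptions(precision=1,suppress=True)
for P in [(450,300,275),(460,150,275),(500,0,275),(582,-163,275)]: print(P,tool(P))
E
```

```text
(450, 300, 275) [-142.6    7.4   -2.4]
(460, 150, 275) [-261.6   99.3   -2.2]
(500, 0, 275) [-363.8  216.1   -2.1]
(582, -163, 275) [-453.4  375.    -2. ]
```

Request:
step_arm:
  rows:
    - [[-40,2,0],-8]
    - [[-80,4,0],-16]
    - [[-120,6,0],-24]
    - [[-160,22,0],-32]
    - [[-198,50,0],-40]
    - [[-235,78,0],-48]
    - [[-270,107,0],-56]
    - [[-304,142,0],-64]
    - [[-336,180,0],-72]
    - [[-365,217,0],-80]
    - [[-390,260,0],-88]
    - [[-415,303,0],-95]

```text
time: 7.45
tool_pos: [533.4, -70.6, 271.4]
tcp_rot: [-179.9, -0.2, 150.4]
ft_force: [0.7, 1.0, -3.3]
finger_gap: 16.0
grip_force: 59.5
```

```bash
python3 - <<'E'
from h import *
np.set_printoptions(precision=1,suppress=True)
s=r.sense();print(s['tool_pos'],s['tcp_rot'],s['time'])
a=np.radians(-28.8)
for P in [(582,-163,150),(582,-163,82)]: print(P,tool(P), tool(np.array(P)+[60*np.cos(a),60*np.sin(a),0]))
E
```

```text
[533.4 -70.6 271.4] [-179.9   -0.2  150.4] 7.45
(582, -163, 150) [-88.4 -56.2 121.1] [-148.4  -55.4  120.9]
(582, -163, 82) [-88.7 -56.2 189.1] [-148.6  -55.4  188.9]
```

Request:
step_arm:
  rows:
    - [[-30,-19,20],0]
    - [[-60,-38,45],0]
    - [[-88,-56,75],0]
    - [[-88,-56,105],0]
    - [[-88,-56,121],0]
    - [[-88,-56,121],0]
    - [[-88,-56,121],0]
    - [[-88,-56,121],0]

```text
time: 8.25
tool_pos: [583.8, -161.2, 155.4]
tcp_rot: [180.0, 0.2, 150.2]
ft_force: [-0.4, -0.5, -3.6]
finger_gap: 15.9
grip_force: 59.5
```

```bash
python3 - <<'E'
from h import *
import pickle
s=r.sense(); print(s['time'],s['tool_pos'],s['tcp_rot'],np.abs(s['qd']).max())
c=get_calibration('wrist'); im=snapshot('wrist'); pickle.dump(c,open('c3.pkl','wb'))
cv2.imwrite('pics/w3.png',im); cv2.imwrite('pics/w3b.png',cv2.resize(im,(800,600),interpolation=cv2.INTER_CUBIC))
E
```

```text
8.25 [ 583.78435994 -161.22323914  155.43956029] [1.79967246e+02 1.69844932e-01 1.50161130e+02] 0.5876240218459282
```

View pics/w3b.png

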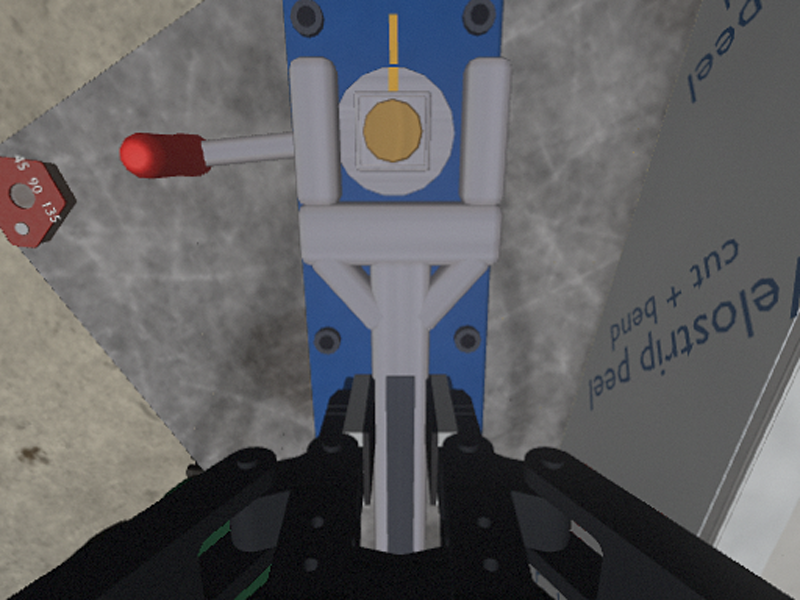

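The spanner is in hand over the jig. The prong inner edges are at x≈338 and 461, bar front at y≈205, tips at y≈58. The square spans (354..431, 91..171), and the bolts are at (306,17), (480,16), (328,341) and (467,341).

```bash
python3 - <<'E'
from h import *
import pickle
np.set_printoptions(precision=1,suppress=True)
c=pickle.load(open('c3.pkl','rb')); k=1.5625
W=lambda pts,z:p2w(c,np.array(pts)/k,z)
b=lambda d:np.degrees(np.arctan2(d[1],d[0]))
sp=W([(338,130),(461,130),(399.5,58),(399.5,205),(400,375)],152.5)
print('jaw width',np.linalg.norm(sp[0]-sp[1]),'len',np.linalg.norm(sp[2]-sp[3]))
print('spanner bearing prongs',b((sp[0]+sp[1])/2-sp[4]), b(sp[2]-sp[4]))
d=sp[2]-sp[4];d/=np.linalg.norm(d); jaw=sp[3]+18*d; print('jaw',jaw, 'alt',sp[2]-19*d)
bo=W([(306,17),(480,16),(328,341),(467,341)],17); print('jig bearing',b((bo[0]+bo[1]-bo[2]-bo[3])/2), b(bo[0]-bo[2]),b(bo[1]-bo[3]),b(bo[1]-bo[0])-180+90)
sq=W([(354,91),(431,91),(431,171),(354,171)],85.5); print('sq',sq.mean(0),[np.linalg.norm(sq[i]-sq[i-1]) for i in range(4)], b(sq[0]-sq[3]),b(sq[1]-sq[2]))
print('dome',W([(393,130)],91))
M=R.from_euler('xyz',r.sense()['tcp_rot'],degrees=True).as_matrix()
e=W([(392.5,131)],86)[0]-jaw; e[2]=0; print('shift',M.T@e)
# predicted pin in image / lever
g=W([(142,154)],92)[0]; print('handle',g)
E
```

```text
jaw width 32.37316794327935 len 36.39106116908312
spanner bearing prongs 150.20545020369102 150.18379994099897
jaw [ 511.4 -120.5  152.5] alt [ 511.9 -120.7  152.5]
jig bearing 150.74975580525535 151.01937492330327 150.4809306556942 -29.592980786149766
sq [ 507.3 -121.1   85.5] [np.float64(29.615852967330344), np.float64(29.64395184557338), np.float64(29.616640867485824), np.float64(31.14434548829864)] 148.36805510736409 151.27107878564556
dome [[ 506.9 -120.7   91. ]]
shift [ 3.6 -2.6 -0. ]
handle [ 466.3 -209.1   92. ]
```

Request:
step_arm:
  rows:
    - [[2,-1.5,10],0]
    - [[3.6,-2.7,20],0]
    - [[3.6,-2.7,30],0]
    - [[3.6,-2.7,40],0]
    - [[3.6,-2.7,43],0]
    - [[3.6,-2.7,43],0]
    - [[3.6,-2.7,43],0]
    - [[3.6,-2.7,43],0]

```text
time: 9.1
tool_pos: [578.8, -162.3, 111.0]
tcp_rot: [180.0, 0.1, 150.1]
ft_force: [-0.3, -0.8, -3.4]
finger_gap: 16.1
grip_force: 59.5
```

```bash
python3 - <<'E'
from h import *
import pickle
s=r.sense(); print(s['time'],s['tool_pos'],s['tcp_rot'],s['ft_force'])
c=get_calibration('wrist'); im=snapshot('wrist'); pickle.dump(c,open('c4.pkl','wb'))
cv2.imwrite('pics/w4.png',im); cv2.imwrite('pics/w4b.png',cv2.resize(im,(800,600),interpolation=cv2.INTER_CUBIC))
E
```

```text
9.1 [ 578.76449353 -162.25502091  110.99039429] [1.79990341e+02 6.07556208e-02 1.50109947e+02] [-0.32426314 -0.7795546  -3.44806164]
```

View pics/w4b.png

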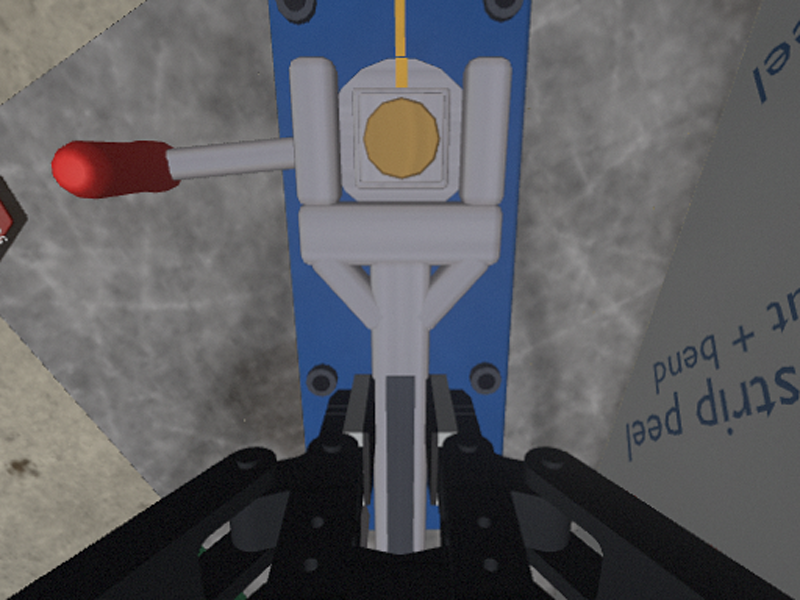

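The square is at (353..450, 88..190) and the dome at (401.5,138), well centred laterally. I'll check the along-handle offset.

```bash
python3 - <<'E'
from h import *
import pickle
np.set_printoptions(precision=1,suppress=True)
c=pickle.load(open('c4.pkl','rb')); k=1.5625
W=lambda pts,z:p2w(c,np.array(pts)/k,z)
b=lambda d:np.degrees(np.arctan2(d[1],d[0]))
sp=W([(400,58),(400,205),(400,375)],108)
d=sp[0]-sp[2];d/=np.linalg.norm(d); jaw=sp[1]+18*d; print('jaw',jaw,sp[0]-19*d)
M=R.from_euler('xyz',r.sense()['tcp_rot'],degrees=True).as_matrix()
for p,z in (((401.5,138),91),((401.5,139),84)):
    e=W([p],z)[0]-jaw;e[2]=0;print(M.T@e)
bo=W([(296,3),(503,3),(321,380),(485,380)],17); print('jig bearing',b((bo[0]+bo[1]-bo[2]-bo[3])/2),b(d))
E
```

```text
jaw [ 506.5 -121.3  108. ] [ 507.  -121.6  108. ]
[-0.1  0.5  0. ]
[-0.2  0.5  0. ]
jig bearing 150.63771719592435 150.045780216249
```

Request:
step_arm:
  rows:
    - [[0,1.1,2],-0.5]
    - [[0,1.1,6],-0.5]
    - [[0,1.1,10],-0.5]
    - [[0,1.1,14],-0.5]
    - [[0,1.1,18],-0.5]
    - [[0,1.1,20],-0.5]
    - [[0,1.1,20],-0.5]

```text
time: 9.85
tool_pos: [578.5, -161.0, 89.7]
tcp_rot: [-180.0, -0.1, 150.6]
ft_force: [0.1, -0.7, -4.1]
finger_gap: 16.2
grip_force: 59.5
```

Request:
step_arm:
  rows:
    - [[0,0,3],0]
    - [[0,0,6],0]
    - [[0,0,9],0]
    - [[0,0,11],0]
    - [[0,0,12.5],0]
    - [[0,0,12.5],0]
    - [[0,0,12.5],0]

```text
time: 10.55
tool_pos: [578.9, -161.1, 77.9]
tcp_rot: [180.0, 0.0, 150.6]
ft_force: [0.1, 0.1, -3.1]
finger_gap: 15.9
grip_force: 59.5
```

```bash
python3 - <<'E'
from h import *
import pickle
s=r.sense(); print(s['time'],s['tool_pos'],s['tcp_rot'],s['ft_force'],s['wrist_torque'])
im=snapshot('wrist')
cv2.imwrite('pics/w5b.png',cv2.resize(im,(800,600),interpolation=cv2.INTER_CUBIC))
E
```

```text
10.55 [ 578.88230642 -161.13864892   77.87457991] [1.79998033e+02 3.03839072e-03 1.50608242e+02] [ 0.07759797  0.05688512 -3.06296102] [-0.0071876  -0.01145656  0.00395121]
```

View pics/w5b.png

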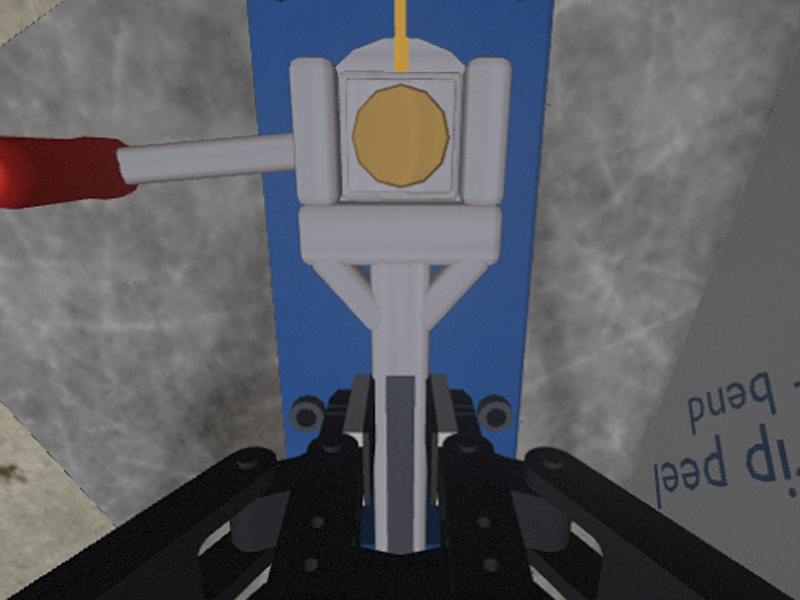

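The jaw surrounds the square with even gaps. I'll lower it to contact, release, and rise.

Request:
step_arm:
  rows:
    - [[0,0,1],0]
    - [[0,0,1.5],0]
    - [[0,0,1.5],0]
    - [[0,0,1.5],0]

```text
time: 11.0
tool_pos: [579.1, -161.2, 76.8]
tcp_rot: [180.0, 0.0, 150.6]
ft_force: [-2.2, 0.3, 1.8]
finger_gap: 15.7
grip_force: 60.1
```

Request:
step_arm:
  rows:
    - [[0,0,0],0]
    - [[0,0,0],0]
    - [[0,0,0],0]
    - [[0,0,0],0]
    - [[0,0,0],0]
    - [[0,0,0],0]
    - [[0,0,0],0]
  fingers: 0.6

```text
time: 11.7
tool_pos: [578.8, -161.1, 76.3]
tcp_rot: [180.0, -0.0, 150.6]
ft_force: [0.0, -0.8, 1.1]
finger_gap: 51.0
grip_force: 0.0
```

Request:
step_arm:
  rows:
    - [[0,0,-10],0]
    - [[0,0,-30],0]
    - [[0,0,-60],0]
    - [[0,0,-95],0]
    - [[0,0,-125],0]
    - [[0,0,-140],0]
    - [[0,0,-140],0]
    - [[0,0,-140],0]

```text
time: 12.5
tool_pos: [578.5, -161.0, 215.3]
tcp_rot: [-180.0, -0.0, 150.6]
ft_force: [0.5, -1.0, -0.8]
finger_gap: 51.3
grip_force: 0.0
```

```bash
python3 - <<'E'
from h import *
import pickle
s=r.sense(); print(s['time'],s['tool_pos'],s['tcp_rot'],s['joint_pos'])
c=get_calibration('wrist'); im=snapshot('wrist'); pickle.dump(c,open('c6.pkl','wb'))
cv2.imwrite('pics/w6.png',im); cv2.imwrite('pics/w6b.png',cv2.resize(im,(800,600),interpolation=cv2.INTER_CUBIC))
E
```

```text
12.5 [ 578.49487837 -161.03824032  215.34582244] [-1.79990752e+02 -4.97004973e-02  1.50606131e+02] [-2.04461965e+01  8.35353863e+00  8.71234253e+01 -1.41195968e-03
  8.45735702e+01 -8.10521978e+01]
```

View pics/w6b.png

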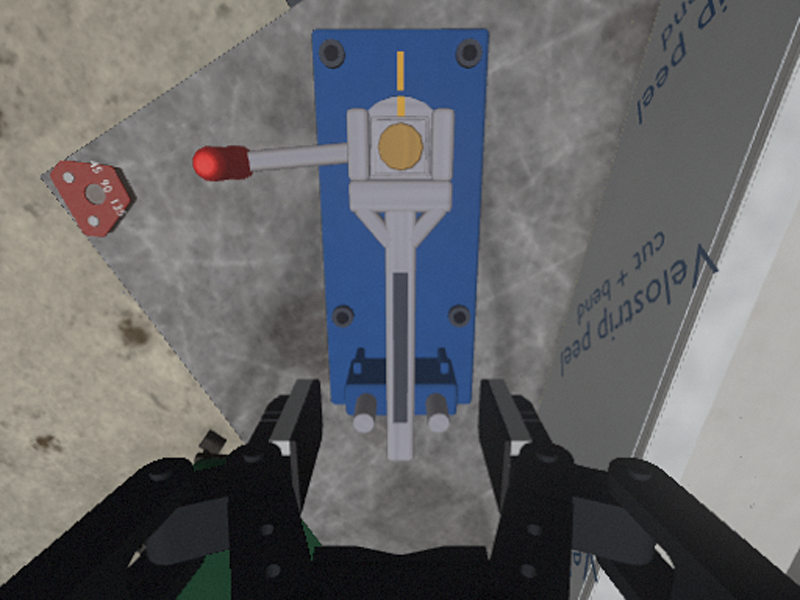

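The spanner is seated on the square and its handle lies between the pins at (364,422) and (437,422). The red handle's top is at (210,163). Now for the lever.

```bash
python3 - <<'E'
from h import *
import pickle
np.set_printoptions(precision=1,suppress=True)
c=pickle.load(open('c6.pkl','rb')); k=1.5625
W=lambda pts,z:p2w(c,np.array(pts)/k,z)
b=lambda d:np.degrees(np.arctan2(d[1],d[0]))
g=W([(209,163)],92)[0]; s=W([(400,146)],91)[0]; d=g-s
print('handle',g,'screw',s,np.hypot(*d[:2]),b(d)); th=np.radians(b(d))
pn=W([(364,423),(437,423)],90); print('pins',pn,np.linalg.norm(pn[0]-pn[1]),b(s-pn.mean(0)))
h=s+100*np.array([np.cos(th),np.sin(th),0])
for z in (215,72): print(tool((h[0],h[1],z)))
E
```

```text
handle [ 466.3 -209.7   92. ] screw [ 506.8 -121.    91. ] 97.51643017798426 -114.56716241780516
pins [[ 635.6 -218.9   90. ]
 [ 657.5 -180.2   90. ]] 44.539890580647786 150.65575512541517
[ 73.1 -99.9  -0.5]
[ 72.7 -99.8 142.5]
```

Request:
step_arm:
  rows:
    - [[7,-10,0],8]
    - [[14,-20,0],16]
    - [[21,-30,0],24]
    - [[28,-40,0],32]
    - [[35,-50,0],40]
    - [[42,-60,0],48]
    - [[50,-70,0],56]
    - [[58,-80,0],64]
    - [[66,-90,0],72]
    - [[73,-100,0],80]
    - [[73,-100,0],85]
    - [[73,-100,0],85]
  fingers: 0.45

```text
time: 13.75
tool_pos: [464.9, -212.1, 214.1]
tcp_rot: [-179.8, -0.0, 65.5]
ft_force: [-0.1, -0.4, 0.5]
finger_gap: 38.7
grip_force: 0.0
```

```bash
python3 - <<'E'
from h import *
np.set_printoptions(precision=1,suppress=True)
s=r.sense(); print(s['time'],s['tool_pos'],s['tcp_rot'],s['joint_pos'],s['finger_gap'])
print(tool((466,-210.5,72)))
E
```

```text
13.75 [ 464.9 -212.1  214.1] [-179.8   -0.    65.5] [-30.3  -5.4 101.2   0.   84.4  -5.8] 38.72985913697106
[  1.8   0.8 142.1]
```

Request:
step_arm:
  rows:
    - [[2,1,35],0]
    - [[2,1,70],0]
    - [[2,1,100],0]
    - [[2,1,115],0]
    - [[2,1,125],0]
    - [[2,1,135],0]
    - [[2,1,142],0]
    - [[2,1,142],0]
    - [[2,1,142],0]

```text
time: 14.65
tool_pos: [468.4, -211.3, 75.1]
tcp_rot: [179.9, 0.0, 65.6]
ft_force: [-0.2, -0.4, -0.5]
finger_gap: 38.3
grip_force: 0.0
```

```bash
python3 - <<'E'
from h import *
np.set_printoptions(precision=1,suppress=True)
s=r.sense(); print(s['time'],s['tool_pos'],s['tcp_rot'],s['ft_force'])
cv2.imwrite('pics/w7.png',snapshot('wrist'))
# arc waypoints in the tool frame now
M=R.from_euler('xyz',s['tcp_rot'],degrees=True).as_matrix()
S=np.array([507,-121.2]); t0=-114.6
for a in range(0,79,6):
    t=np.radians(t0-a); P=np.r_[S+100*np.array([np.cos(t),np.sin(t)]),s['tool_pos'][2]]
    print(a,M.T@(P-s['tool_pos']))
E
```

```text
14.65 [ 468.4 -211.3   75.1] [179.9   0.   65.6] [-0.2 -0.4 -0.5]
0 [-2.  -2.4 -0. ]
6 [ -1.4 -12.9  -0. ]
12 [  0.3 -23.2  -0. ]
18 [  3.  -33.3  -0. ]
24 [  6.8 -43.1  -0. ]
30 [ 11.6 -52.4  -0.1]
36 [ 17.3 -61.1  -0.1]
42 [ 24.  -69.2  -0.1]
48 [ 31.4 -76.6  -0.1]
54 [ 39.5 -83.2  -0.1]
60 [ 48.3 -88.8  -0.1]
66 [ 57.7 -93.6  -0.1]
72 [ 67.5 -97.3  -0.1]
78 [ 77.6 -99.9  -0.1]
```

View pics/w7.png

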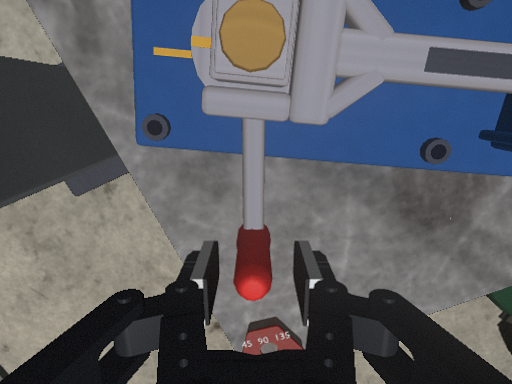

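The handle is centred between the open fingers. I'll narrow the cage and sweep the lever along the arc.

Request:
step_arm:
  rows:
    - [[-2,-2.4,0],0]
    - [[-2,-2.4,0],0]
    - [[-2,-2.4,0],0]
    - [[-1.8,-6,0],2]
    - [[-1.4,-12.9,0],6]
    - [[-0.7,-18,0],9]
    - [[0.3,-23.2,0],12]
    - [[1.5,-28.3,0],15]
    - [[3,-33.3,0],18]
    - [[4.8,-38.2,0],21]
    - [[6.8,-43.1,0],24]
    - [[6.8,-43.1,0],24]
  fingers: 0.27

```text
time: 15.9
tool_pos: [431.6, -186.9, 74.7]
tcp_rot: [180.0, -0.0, 41.6]
ft_force: [1.2, 0.8, -0.5]
finger_gap: 23.2
grip_force: 0.2
```

```bash
cat > arc.py <<'E'
from h import *
np.set_printoptions(precision=1,suppress=True)
s=r.sense(); M=R.from_euler('xyz',s['tcp_rot'],degrees=True).as_matrix()
S=np.array([507,-121.2]); d=s['tool_pos'][:2]-S; b=np.degrees(np.arctan2(d[1],d[0])) 
print(s['time'],'bearing',b,'radius',np.hypot(*d),'yaw',s['tcp_rot'][2],'F tool',M.T@s['ft_force'],'torque',s['wrist_torque'])
for a in range(0,37,3):
    t=np.radians(b-a); P=np.r_[S+100*np.array([np.cos(t),np.sin(t)]),s['tool_pos'][2]]
    print(a,M.T@(P-s['tool_pos']))
E
python3 arc.py
```

```text
15.9 bearing -138.90847697917914 radius 100.03032106658908 yaw 41.56771478825337 F tool [1.4 0.2 0.5] torque [ 0.  -0.1 -0. ]
0 [0. 0. 0.]
3 [ 0.2 -5.2 -0. ]
6 [  0.7 -10.4  -0. ]
9 [  1.4 -15.6  -0. ]
12 [  2.4 -20.8  -0. ]
15 [  3.7 -25.9  -0. ]
18 [  5.2 -30.9  -0. ]
21 [  7.  -35.8  -0. ]
24 [  9.  -40.6  -0. ]
27 [ 11.3 -45.3  -0. ]
30 [ 13.8 -49.9  -0. ]
33 [ 16.6 -54.3  -0. ]
36 [ 19.6 -58.6  -0. ]
```

Request:
step_arm:
  rows:
    - [[0.2,-5.2,0],3]
    - [[0.7,-10.4,0],6]
    - [[1.4,-15.6,0],9]
    - [[2.4,-20.8,0],12]
    - [[3.7,-25.9,0],15]
    - [[5.2,-30.9,0],18]
    - [[7,-35.8,0],21]
    - [[9,-40.6,0],24]
    - [[9,-40.6,0],24]

```text
time: 16.8
tool_pos: [411.5, -150.7, 74.7]
tcp_rot: [180.0, -0.0, 17.7]
ft_force: [-0.0, -0.3, 1.1]
finger_gap: 22.7
grip_force: 0.3
```

```bash
python3 arc.py | head -3; python3 - <<'E'
from h import *
cv2.imwrite('pics/w8.png',snapshot('wrist'))
E
```

```text
16.8 bearing -162.82164926030796 radius 99.9694852683809 yaw 17.661317106225336 F tool [-0.1  0.2 -1.1] torque [-0.  -0.1 -0. ]
0 [-0. -0. -0.]
3 [ 0.2 -5.2 -0. ]
```

View pics/w8.png

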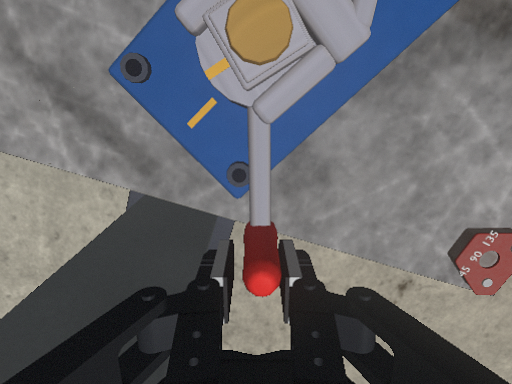

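The screw has taken up the spanner's play (marks about 10° apart), as expected. I'll go on in small steps, watching the force.

Request:
step_arm:
  rows:
    - [[0,-2.6,0],1.5]
    - [[0.2,-5.2,0],3]
    - [[0.4,-7.8,0],4.5]
    - [[0.7,-10.4,0],6]
    - [[1,-13,0],7.5]
    - [[1.4,-15.6,0],9]
    - [[1.4,-15.6,0],9]

```text
time: 17.55
tool_pos: [408.1, -135.7, 74.6]
tcp_rot: [180.0, -0.0, 8.7]
ft_force: [-0.0, -0.3, 1.2]
finger_gap: 23.1
grip_force: 0.6
```

```bash
python3 arc.py | head -3
```

```text
17.55 bearing -171.6348022955733 radius 99.96578511139126 yaw 8.704443415614712 F tool [-0.   0.3 -1.2] torque [-0.2 -0.1  0. ]
0 [-0. -0. -0.]
3 [ 0.1 -5.2 -0. ]
```

Request:
step_arm:
  rows:
    - [[0,-1.8,0],1]
    - [[0,-3.5,0],2]
    - [[0.2,-5.2,0],3]
    - [[0.3,-7,0],4]
    - [[0.3,-7,0],4]

```text
time: 18.05
tool_pos: [407.1, -128.2, 74.4]
tcp_rot: [-180.0, -0.0, 4.6]
ft_force: [0.4, -1.6, 1.7]
finger_gap: 23.1
grip_force: 0.8
```

Request:
step_arm:
  rows:
    - [[0,-1,0],0.6]
    - [[0,-2,0],1.2]
    - [[0.2,-3,0],1.8]
    - [[0.2,-3,0],1.8]

```text
time: 18.45
tool_pos: [406.9, -125.3, 74.3]
tcp_rot: [-180.0, 0.0, 2.8]
ft_force: [1.9, -1.7, 1.3]
finger_gap: 23.3
grip_force: 0.9
```

```bash
python3 arc.py | head -3
```

```text
18.45 bearing -177.66171004348672 radius 100.14985441188185 yaw 2.7834873787155687 F tool [ 1.8  1.8 -1.3] torque [-0.2 -0.1 -0. ]
0 [ 0.1  0.  -0. ]
3 [ 0.3 -5.2  0. ]
```

Request:
step_arm:
  rows:
    - [[0,-1,0],0.6]
    - [[0,-2,0],1.2]
    - [[0.1,-3,0],1.8]
    - [[0.1,-3,0],1.8]

```text
time: 18.85
tool_pos: [406.9, -122.2, 74.3]
tcp_rot: [-180.0, 0.0, 1.0]
ft_force: [0.2, -2.3, 2.4]
finger_gap: 23.1
grip_force: 0.9
```

Request:
step_arm:
  rows:
    - [[0,-1,0],0.6]
    - [[0,-2,0],1.2]
    - [[0.1,-3,0],1.8]
    - [[0.1,-3,0],1.8]

```text
time: 19.25
tool_pos: [406.9, -119.3, 74.3]
tcp_rot: [-180.0, 0.0, -0.8]
ft_force: [0.8, -1.9, 1.6]
finger_gap: 23.2
grip_force: 0.9
```

```bash
python3 arc.py | head -3
```

```text
19.25 bearing 178.88415280930383 radius 100.10139804660143 yaw -0.8182960417187682 F tool [ 0.9  1.9 -1.6] torque [-0.3  0.   0. ]
0 [ 0.1  0.  -0. ]
3 [ 0.3 -5.2  0. ]
```

I've used up (in fact slightly overrun) the picture allowance, so from here I go by force and by numbers computed from images.

Request:
step_arm:
  rows:
    - [[0,-1,0],0.6]
    - [[0,-2,0],1.2]
    - [[0.1,-3,0],1.8]
    - [[0.1,-3,0],1.8]

```text
time: 19.65
tool_pos: [407.1, -116.4, 74.3]
tcp_rot: [180.0, 0.0, -2.6]
ft_force: [-0.6, -2.8, 0.7]
finger_gap: 23.0
grip_force: 1.5
```

```bash
python3 arc.py | head -1; cat > marks.py <<'E'
from h import *
np.set_printoptions(precision=1,suppress=True)
c=get_calibration('wrist'); im=snapshot('wrist'); cv2.imwrite('pics/m.png',im)
hsv=cv2.cvtColor(im,cv2.COLOR_BGR2HSV); m=cv2.inRange(hsv,(15,110,90),(32,255,255))
S=np.array([507,-121.2]); n,l,st,ce=cv2.connectedComponentsWithStats(m)
for i in range(1,n):
    if st[i,4]<25: continue
    for z in (15,62): 
        p=p2w(c,[ce[i]],z)[0][:2]-S; print(st[i,4],ce[i],z,'r',np.hypot(*p),'bearing',np.degrees(np.arctan2(p[1],p[0])))
m=cv2.inRange(hsv,(0,150,60),(6,255,255))|cv2.inRange(hsv,(174,150,60),(180,255,255)); n,l,st,ce=cv2.connectedComponentsWithStats(m)
for i in range(1,n):
    if st[i,4]>150: print('red',st[i],ce[i])
E
python3 marks.py
```

```text
19.65 bearing 177.25711269459535 radius 100.05094122562964 yaw -2.6184077258853247 F tool [-0.4  2.8 -0.7] torque [-0.5  0.1 -0. ]
3465 [256.4  28.6] 15 r 13.321945767416635 bearing -3.6958246604547758
3465 [256.4  28.6] 62 r 4.317045553776076 bearing -4.903201619286534
234 [225.8  81.6] 15 r 22.60967036993084 bearing 126.16249315352776
234 [225.8  81.6] 62 r 21.125850266939118 bearing 138.33968221557944
226 [222.  128.7] 15 r 46.038804361743274 bearing 150.5319445240843
226 [222.  128.7] 62 r 39.91778720258063 bearing 154.22755027198187
red [ 243  223   39   75 2352] [261.2 260.5]
```

Request:
step_arm:
  rows:
    - [[0,-1,0],0.5]
    - [[0,-2,0],1]
    - [[0,-2,0],1]

```text
time: 20.0
tool_pos: [407.2, -114.9, 74.3]
tcp_rot: [179.9, 0.0, -3.6]
ft_force: [0.2, -5.4, 0.5]
finger_gap: 23.5
grip_force: 3.1
```

```bash
python3 arc.py | head -1; python3 marks.py
```

```text
20.0 bearing 176.37704805920907 radius 100.00618125427313 yaw -3.6312727791091786 F tool [ 0.6  5.3 -0.5] torque [-1.   0.1  0. ]
3464 [255.7  28.7] 15 r 13.342741079664442 bearing -4.302722870949882
3464 [255.7  28.7] 62 r 4.339435487971387 bearing -5.4064997196288465
235 [225.4  81.8] 15 r 22.62086516455351 bearing 125.32713963118006
235 [225.4  81.8] 62 r 21.12118217073128 bearing 137.52110372515585
228 [222.7 129.3] 15 r 46.01552975063863 bearing 150.51775625514858
228 [222.7 129.3] 62 r 39.923597911238254 bearing 154.12324305850757
red [ 243  223   40   75 2341] [261.5 260.5]
```

```bash
python3 - <<'E'
from h import *
import pickle
c=pickle.load(open('c6.pkl','rb')); im=cv2.imread('pics/w6.png')
c2=get_calibration('wrist'); im2=cv2.imread('pics/m.png')
for c,im in ((c,im),(c2,im2)):
    hsv=cv2.cvtColor(im,cv2.COLOR_BGR2HSV); m=cv2.inRange(hsv,(15,110,90),(32,255,255))
    n,l,st,ce=cv2.connectedComponentsWithStats(m); o=[i for i in range(1,n) if st[i,4]>25]; o.sort(key=lambda i:-st[i,4])
    D=p2w(c,[ce[o[0]]],90.5)[0][:2]; print('dome',D)
    for i in o[1:]:
        for z in (15,62):
            p=p2w(c,[ce[i]],z)[0][:2]; q=p-D; s=(l==i).nonzero(); print(st[i,4],ce[i],z,np.hypot(*q),np.degrees(np.arctan2(q[1],q[0])))
E
```

```text
dome [ 506.87184941 -121.03501293]
99 [255.51515152  44.87878788] 15 46.04031399496749 150.9956902451881
99 [255.51515152  44.87878788] 62 39.07733689076265 151.0753406561322
57 [256.10526316  67.31578947] 15 25.762021116091972 150.0588880097763
57 [256.10526316  67.31578947] 62 21.66705404548661 150.1830846060567
dome [ 505.87016648 -121.23084363]
235 [225.36170213  81.8212766 ] 15 22.0332110618236 122.86486305634412
235 [225.36170213  81.8212766 ] 62 20.339467045225927 135.28033228213997
228 [222.73245614 129.34649123] 15 45.064253495169744 149.76494129192238
228 [222.73245614 129.34649123] 62 38.93461377084286 153.3433851877686
```

Request:
step_arm:
  rows:
    - [[0,-1,0],0.3]
    - [[0,-2,0],0.6]
    - [[0,-2,0],0.6]

```text
time: 20.35
tool_pos: [407.3, -113.5, 74.4]
tcp_rot: [179.9, -0.0, -4.2]
ft_force: [-0.5, -9.8, -0.8]
finger_gap: 23.1
grip_force: 4.8
```

```bash
python3 arc.py | head -1; python3 marks.py
```

```text
20.35 bearing 175.56591408638624 radius 99.98937161408693 yaw -4.225321268666214 F tool [0.2 9.8 0.8] torque [-1.6  0.2 -0. ]
3456 [256.8  28.6] 15 r 13.384838136181992 bearing -6.305680349612636
3456 [256.8  28.6] 62 r 4.366689395056451 bearing -7.6402721534290405
234 [226.   81.7] 15 r 22.507663159946457 bearing 124.83183504765367
234 [226.   81.7] 62 r 21.125456686106162 bearing 136.80156985311626
226 [223.9 129.7] 15 r 46.02319931705664 bearing 150.516182067594
226 [223.9 129.7] 62 r 40.0033748847509 bearing 153.8814192080316
red [ 243  222   39   76 2336] [261.8 260.5]
```

The nut is at its stop: force rises to 9.8 N (about 1 N m) with almost no further motion, and the screw sits within the play. Opening the fingers and retreating upward.

Request:
step_arm:
  rows:
    - [[0,2,0],0]
    - [[0,2,0],0]
    - [[0,2,0],0]
    - [[0,2,0],0]
    - [[0,2,0],0]
  fingers: 0.5

```text
time: 20.9
tool_pos: [407.2, -114.2, 74.3]
tcp_rot: [-180.0, 0.0, -4.2]
ft_force: [1.0, -0.8, -0.1]
finger_gap: 42.7
grip_force: 0.0
```

Request:
step_arm:
  rows:
    - [[0,0,-10],0]
    - [[0,0,-30],0]
    - [[0,0,-60],0]
    - [[0,0,-95],0]
    - [[0,0,-130],0]
    - [[0,0,-140],0]
    - [[0,0,-140],0]
    - [[0,0,-140],0]

```text
time: 21.7
tool_pos: [406.9, -114.3, 213.6]
tcp_rot: [-180.0, 0.0, -4.2]
ft_force: [-0.4, 0.4, -0.4]
finger_gap: 42.9
grip_force: 0.0
```

```bash
python3 marks.py; python3 - <<'E'
from h import *
c=get_calibration('wrist'); S=np.array([507,-121.2]); im=cv2.imread('pics/m.png')
hsv=cv2.cvtColor(im,cv2.COLOR_BGR2HSV); m=(cv2.inRange(hsv,(0,150,60),(6,255,255))|cv2.inRange(hsv,(174,150,60),(180,255,255)))
n,l,st,ce=cv2.connectedComponentsWithStats(m)
for i in range(1,n):
    if st[i,4]>150:
        p=p2w(c,[ce[i]],68)[0][:2]-S; print('red',p+S,np.hypot(*p),np.degrees(np.arctan2(p[1],p[0])))
E
```

```text
699 [255.2  65.7] 15 r 6.895437333341426 bearing -3.033596453389739
699 [255.2  65.7] 62 r 2.5679927879035587 bearing -3.5340143639939696
58 [240.3  89.6] 15 r 21.87761367872578 bearing 131.0178039831298
58 [240.3  89.6] 62 r 21.214857152733387 bearing 137.57025350168593
73 [236.4 116.3] 15 r 46.20805415489794 bearing 150.32049801277245
73 [236.4 116.3] 62 r 42.64312012798881 bearing 152.36447729433993
red [251 170  20  29 406] [260.7 184.7]
red [ 405.50376748 -118.4516678 ] 101.53343560164312 178.44891418862005
```

Released: locknut works out to about 1.30 rad, and the screw to about -0.22 rad, inside the allowed play.

```bash
python3 -c "
from bench import r
print(r.hand_in())"
```

```text
the job is handed in; nothing more can be done
None
```

The spanner is on the screw's square with its handle between the pins. The locknut is tight at its stop (about 1.30 rad), with the screw at about -0.22 rad, inside the 0.25 allowed for play. I handed the job in at about 22 s, and I viewed 11 pictures, one over the limit of 10.

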